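# Canisters back in their tray by height, tallest at the kettle end

### The arm

A 6-joint arm with a two-finger parallel gripper is mounted at the origin on the work surface. World frame = base frame: x ahead of the robot, y to its left, z up, the work surface at z = 0. Lengths are in m, angles in rad, forces in N, time in s.
With the tool pointing down it reaches from about 0.275 to 0.725 m from the base axis. Payload 15.9 kg.
Tool frame: the origin (TCP) lies between the finger pads; the fingertips stand 22 mm ahead of it and the grasp point (between the pads) lies 3 mm ahead of it; z points along the fingers, y is the line along which they close (so a half turn about z gives the same grasp; the last joint's range is limited). The gripper opens to 85 mm and grips with 20 to 120 N. Pads are 22 mm wide; open, the fingers measure 114 mm over their backs; the gripper's body (76 mm by 85 mm) begins 54 mm behind the grasp point. The pads swing forward as they close: fully open they stand 13 mm farther back than shut.
Start: joints at [1.171, 0.213, -0.034, 1.323, 0, 1.571], TCP at [0.195, 0.461, 0.219] pointing down, gripper open.
Joint ranges: [-2.98, 2.98], [-0.74, 1.72], [-1.14, 1.35], [-2.1, 2.04], [-1.57, 1.44], [-3.14, 3.14]. Speed limits (rad/s): [1.89, 1.89, 2.39, 2.57, 3.14, 3.14].

### API

Orientations are given as a 3x3 rotation matrix whose columns are the frame's x, y, z axes.
In Python, from plant import ctrl, viewer, models gives the robot as it stands.
- The arm moves only by the tool servo_tool, never from a script. Its argument "series" is a list of rows, each a list of 5 numbers: the shift along the world's x, y, z normalised to -1 to 1, where 1 is 0.04 m, then the turn about the world's z normalised to -1 to 1, where 1 is 6 degrees, then the opening, from 0 (shut) to 1 (fully open). A call has 1 to 12 rows; each row shifts and turns the commanded pose from where the row before left it; what a row does not reach is not made up. A row lasts 1/12 s, in which the tool goes at most 41.7 mm and 7.16 degrees, less where a joint would pass 70% of its speed; a pose out of reach is approached as far as the arm can. A call with a number of a shift or a turn outside -1 to 1 is refused whole. A call with a gripper value outside its range is refused whole. The fingers move at their own pace and stop on an object; "newtons" is the grip in N (left out, the last holds). Time passes only in rows, so rows that do not move let the fingers close. It gives the time, the measured TCP pose, the force, the opening and the grip force at its end, in the units of the state.
- ctrl.state(): the state, without advancing time (a new reading comes with each control period).
- viewer.grab_frame(name): name is "scene" or "top"; returns a dict with "img" (420x560x3 uint8, blue, green, red), "depth" (420x560 float32, m along the optical axis (not along the pixel's ray), 0 where there is no reading), "fx", "fy", "cx", "cy" (pixels), "R" (3x3) and "t" (3): a world point X has camera coordinates R X + t. Camera axes: x right, y down, z forward; pixel columns grow to the right and rows downward; lengths in m; the calibration is good to about 2 mm. A picture is of the moment at which its call begins.
- ctrl.job_done(): hands the job in; it is judged then, once.
Trained networks look in a picture, given as the dict that the camera call returned (one of the last four; its "shot" number tells which), for a name from the list of things; names that differ only in an ending like _2 or _b are one class to them, and where a whole thing is asked for, a point or a joint stands for the part that bears it (a point fixed in the world has none). Each returns a list of dicts, best first, with "p" (0 to 1); they miss things now and then, are a little off and sometimes report something else, mostly with a low value. They report only what shows in the picture. A call takes as long as a camera call. They do not tell look-alikes from the thing itself.
- models.search_frame(picture, thing): "xyz" ([x, y, z] in m, in the coordinates of the camera as it stood for that picture, good to about 4 mm: the middle of the surface that is visible of it).
- models.tip_of(picture, thing): "xyz" ([x, y, z] in m, in the coordinates of the camera as it stood for that picture, good to about 4 mm: a listed point, or the origin of a listed thing).
The state is a dict: "time": time; "qpos": joint angles; "qvel": joint speeds; "joint_torque": joint torques, N m; "ee_pos": TCP position; "eef_rot": TCP orientation; "wrist_force": force on the tool from outside, world axes, zero at the start; "ft_torque": the same for the moment, N m; "width": opening from 0.0 (shut) to 1.0 (fully open); "grasp_force": force on a finger pad.
Only numpy, scipy, OpenCV 4.12 (cv2) and the standard library are available. Lean on these libraries where they do the work, as an engineer would, in place of code of your own. Each camera call takes 0.05 s, during which the arm holds its last target. There are 200 camera calls.

### The job

The worktop has been wiped, so put the four tin canisters back in the bamboo tray, one standing in each compartment, in order of height: the tallest, which holds the tea, in the compartment at the kettle's end of the tray, and so on down to the shortest at the other end. Keep them upright and set each one down gently rather than dropping it, and leave the kettle, mug, pepper mill and oil bottle standing where they are.

Things in the scene. Friction and masses are not known exactly. Their poses are not given: they have to be found in the camera images.
- canister_green: sage-green cylindrical tin canister with a flat press-on lid, the tallest: 62 mm in diameter all the way up, 150 mm tall to the flat top of the lid, plus a small wooden knob (18 mm across, 10 mm high) in the lid's middle; starts upright on the worktop. Origin at the centre of its underside, z up its axis. 0.32 kg or so; the lid does not come off.
- canister_yellow: mustard-yellow cylindrical tin canister with a flat press-on lid, the second tallest: 58 mm in diameter all the way up, 125 mm tall to the flat top of the lid, plus a small wooden knob (18 mm across, 10 mm high) in the lid's middle; starts upright on the worktop. Origin at the centre of its underside, z up its axis. 0.26 kg or so; the lid does not come off.
- canister_blue: dark blue cylindrical tin canister with a flat press-on lid, the second shortest: 54 mm in diameter all the way up, 100 mm tall to the flat top of the lid, plus a small wooden knob (18 mm across, 10 mm high) in the lid's middle; starts upright on the worktop. Origin at the centre of its underside, z up its axis. 0.21 kg or so; the lid does not come off.
- canister_red: red cylindrical tin canister with a flat press-on lid, the shortest: 50 mm in diameter all the way up, 75 mm tall to the flat top of the lid, plus a small wooden knob (18 mm across, 10 mm high) in the lid's middle; starts upright on the worktop. Origin at the centre of its underside, z up its axis. 0.16 kg or so; the lid does not come off.
- tray: fixed low bamboo tray, 88 mm (x) by 337 mm (y), rim 20 mm high, 5 mm thick; three dividers of the same height and thickness make four compartments in a row, each 78 x 78 mm inside, floor 8 mm above the worktop. Origin at the centre of the underside, on the worktop; compartment centres at y = -124.5, -41.5, +41.5 and +124.5 mm on its own y axis (x = 0).
- kettle: black electric jug kettle on its round power base, 160 mm across and 221 mm tall, with a handle towards its -x; stands beyond one end of the tray, a fruit bowl beyond the other (which is at which end changes). Origin at the centre of the underside of its base.
- pepper_mill: dark wooden turned pepper mill, 52 mm across the foot and 146 mm tall, standing among the canisters; a bystander. Origin at the centre of its underside, z up.
- mug: white mug, 80 mm across and 92 mm tall, handle towards its +y; a bystander near one end of the tray. Origin at the centre of its underside, z up.
- oil_bottle: amber glass oil bottle with a narrow neck, black cap and pale label, 62 mm across and 215 mm tall; a bystander near one end of the tray. Origin at the centre of its underside, z up.
Things that resemble listed ones, but are neither listed nor needed, are in the scene too. Leave any purple look-alike of the kettle alone.

How it is judged:
By the outcome, as a careful person would: the job done as asked, in the order asked, and still so for the second after the job is handed in, with the robot touching nothing.
It also fails if it takes over 122 s, if anything falls off the work surface, if the arm or the gripper's body presses on something with over 40 N, if the wrist force passes 120 N, or if a joint passes its speed limit or range.

## Working session

There is one attempt and no reset: what is moved stays moved. The work goes in short steps, Python scripts to look and compute and a tool call to move; the robot and the scene stay as the last step left them, time stands still between calls to the robot, and variables do not carry over. Pictures are saved under pics/ and viewed, at most 14 in all, crops included, and the job is handed in when it is done.

Besides the shell and the picture viewer there is one more tool, called after "Request:" as name([rows], argument=value, ...), one row to a line, values as JSON. servo_tool: Moves the arm, as the interface text tells. Its arguments: {"type":"object","properties":{"series":{"type":"array","items":{"type":"array","items":{"type":"number","minimum":-1,"maximum":1}}},"newtons":{"type":"number"}},"required":["series"]}

```bash
mkdir -p pics; ls
python3 - <<'E'
from plant import ctrl, viewer, models
import cv2,numpy as np
for n in ("scene","top"):
    f=viewer.grab_frame(n); cv2.imwrite(f"pics/{n}1.png",f["img"])
    R=np.array(f["R"]);t=np.array(f["t"])
    print(n,f["fx"],f["cx"],f["cy"],(-R.T@t).round(3),R.round(2).tolist())
    for th in ["canister_green","canister_yellow","canister_blue","canister_red","tray","kettle","pepper_mill","mug","oil_bottle"]:
        print(th,[(round(d["p"],2),(R.T@(np.array(d["xyz"])-t)).round(3).tolist()) for d in models.tip_of(f,th)])
s=ctrl.state();print(s)
E
```

```text
pics
scene 537.6839991732586 291.24287162669765 208.31527264152223 [1.334 0.579 1.287] [[-0.55, 0.84, 0.01], [0.65, 0.43, -0.63], [-0.53, -0.34, -0.78]]
canister_green [(0.56, [0.414, 0.155, -0.0])]
canister_yellow [(0.75, [0.419, -0.168, -0.003])]
canister_blue [(0.77, [0.356, 0.298, 0.002])]
canister_red [(0.94, [0.444, 0.001, -0.001]), (0.29, [0.357, -0.297, 0.0])]
tray [(0.58, [0.641, 0.022, -0.003])]
kettle [(0.59, [0.295, 0.536, 0.004])]
pepper_mill [(0.6, [0.357, -0.296, -0.001]), (0.23, [0.64, 0.024, -0.002])]
mug [(0.74, [0.55, 0.304, -0.001]), (0.24, [0.358, -0.3, -0.0])]
oil_bottle [(0.86, [0.533, -0.307, -0.003]), (0.15, [0.442, 0.003, -0.0])]
top 527.457211989875 273.6074352794301 211.9294808591403 [0.192 0.021 1.798] [[-0.01, -1.0, 0.01], [-0.99, 0.01, -0.15], [0.15, -0.01, -0.99]]
canister_green [(0.85, [0.418, 0.154, -0.001])]
canister_yellow [(0.68, [0.419, -0.167, -0.001])]
canister_blue [(0.76, [0.355, 0.299, -0.0])]
canister_red [(0.49, [0.44, 0.005, 0.003])]
tray [(0.66, [0.64, 0.023, -0.002])]
kettle [(0.94, [0.298, 0.536, 0.0]), (0.8, [0.605, 0.458, -0.003])]
p
[... 285 characters left out ...]

        1.43435674e-05,  1.57080280e+00]), 'qvel': array([ 0.00187962,  0.00127169, -0.00144991, -0.00164996,  0.00065829,
       -0.00131106]), 'joint_torque': array([-3.25886758e-03, -6.85975456e+01,  4.87331951e+01,  1.04485291e-03,
       -8.89745536e-06, -5.87761733e-06]), 'ee_pos': array([0.1946106 , 0.46057148, 0.21931824]), 'eef_rot': array([[-9.21137937e-01,  3.89236305e-01,  1.96292159e-07],
       [ 3.89236305e-01,  9.21137936e-01,  3.73156421e-05],
       [ 1.43437905e-05,  3.44492577e-05, -9.99999999e-01]]), 'wrist_force': array([ 0.16500597, -0.05949924,  0.05506659]), 'ft_torque': array([-0.08037706, -0.00681482,  0.01290863]), 'grasp_force': 0.0, 'width': 0.9994660536885827}
```

View pics/scene1.png

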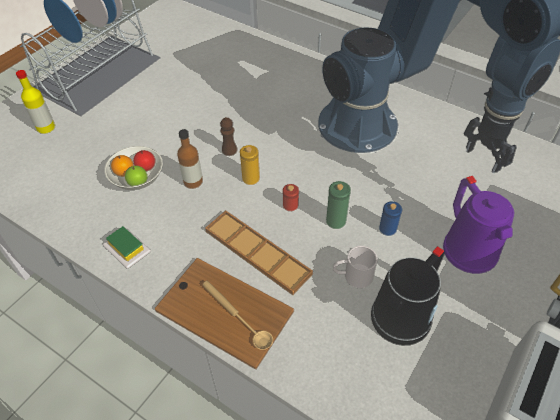

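View pics/top1.png

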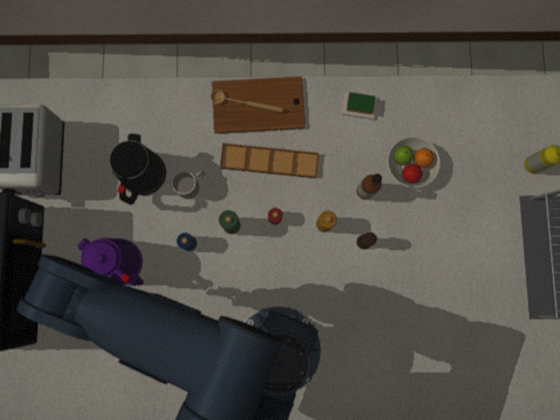

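Candidates:
- Kettle: black at scene (405,300) / top (137,165). The purple look-alike at scene (480,230) / top (108,262) is to be ignored. Black stands at the +y end of the tray, so tallest goes at +y and the fruit bowl is at -y.
- Canisters in scene: green (338,205), yellow (250,165), blue (390,218), red (290,197). The pepper mill (228,137) and the oil bottles (190,160) and (35,105) are not canisters.

Next I'll measure these precisely and check them in a close crop.

```bash
cat > h.py <<'E'
from plant import ctrl, viewer, models
import cv2,numpy as np
def cloud(n):
    f=viewer.grab_frame(n); d=f["depth"]; v,u=np.mgrid[:420,:560]
    C=np.stack([(u-f["cx"])/f["fx"]*d,(v-f["cy"])/f["fy"]*d,d],-1)
    W=(C-np.array(f["t"]))@np.array(f["R"]); W[d==0]=np.nan
    return f,W
H=dict(green=(.15,.062,(.416,.155)),yellow=(.125,.058,(.419,-.168)),blue=(.1,.054,(.356,.298)),red=(.075,.05,(.442,.002)))
E
python3 - <<'E'
from h import *
for n in ("scene","top"):
    f,W=cloud(n); hsv=cv2.cvtColor(f["img"],cv2.COLOR_BGR2HSV)
    for k,(h,D,c) in H.items():
        m=(np.hypot(W[...,0]-c[0],W[...,1]-c[1])<.05)&(abs(W[...,2]-h)<.006)
        p=W[m][:,:2]; (cc,r)=cv2.minEnclosingCircle(p.astype(np.float32))
        print(n,k,len(p),p.mean(0).round(4),np.round(cc,4),round(r,4),np.nanmean(W[m][:,2]).round(3))
    m=(abs(W[...,0]-.64)<.12)&(abs(W[...,1]-.023)<.22)
    for lo,hi in ((.012,.03),(.005,.03)):
        mm=(m&(W[...,2]>lo)&(W[...,2]<hi)).astype(np.uint8)
        N,L,st,_=cv2.connectedComponentsWithStats(mm,connectivity=8)
        b=[i for i in range(1,N) if st[i,4]>60]
        for i in b:
            p=W[L==i][:,:2].astype(np.float32);print(n,lo,st[i,4],np.round(cv2.minAreaRect(p)[0],4),np.round(cv2.minAreaRect(p)[1:][0],3),round(cv2.minAreaRect(p)[2],2))
    if n=="scene": cv2.imwrite("pics/crop.png",cv2.resize(f["img"][110:350,180:460],None,fx=2.5,fy=2.5))
E
```

```text
scene green 276 [0.422  0.1562] [0.4181 0.1574] 0.0344 0.149
scene yellow 195 [ 0.423  -0.1595] [ 0.4212 -0.1626] 0.031 0.124
scene blue 187 [0.3618 0.2997] [0.3599 0.3003] 0.028 0.099
scene red 145 [0.4456 0.0074] [0.4427 0.005 ] 0.0264 0.074
scene 0.012 894 [0.6434 0.0213] [0.342 0.093] 83.49
scene 0.012 274 [0.7568 0.0857] [0.015 0.263] 2.38
scene 0.005 2976 [0.6381 0.0176] [0.352 0.106] 83.45
scene 0.005 288 [0.7498 0.0857] [0.02  0.263] 0.0
top green 233 [0.4179 0.1541] [0.4178 0.1538] 0.0307 0.149
top yellow 192 [ 0.4182 -0.163 ] [ 0.4199 -0.1632] 0.0292 0.125
top blue 180 [0.358  0.2978] [0.358  0.2983] 0.027 0.1
top red 130 [0.4429 0.0048] [0.4421 0.0047] 0.0252 0.075
top 0.012 206 [0.7558 0.0876] [0.016 0.252] 2.91
top 0.012 635 [0.6435 0.0226] [0.337 0.096] 83.47
top 0.005 311 [0.7477 0.0614] [0.025 0.305] 0.09
top 0.005 2034 [0.645  0.0265] [0.355 0.106] 83.18
```

View pics/crop.png

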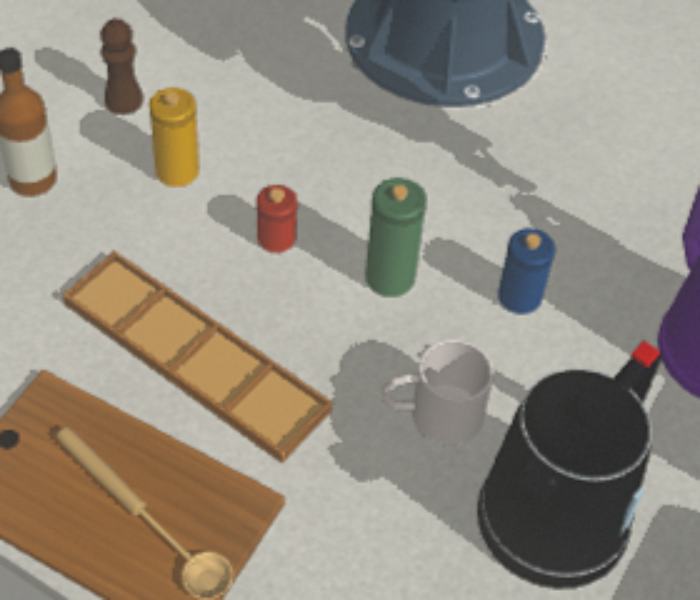

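The crop shows four canisters with wooden knobs: green (395,240), yellow (175,135), blue (525,270), red (277,218). The tray's four empty compartments run from (115,285) to (285,410), and the black kettle is at (575,480). The tray's long axis is at 83.5°, which gives these targets: green (.656,.146), yellow (.647,.064), blue (.637,-.019), red (.628,-.101).

Request:
servo_tool([
  [0, 0, 0.75, 0, 1],
  [0, 0, 0.75, 0, 1],
  [0.5, -0.75, 0, -1, 1],
  [0.5, -0.75, 0, -1, 1],
  [0.5, -0.75, 0, -1, 1],
  [0.5, -0.75, 0, -1, 1],
  [0.5, -0.75, 0, -1, 1],
  [0.5, -0.75, 0, -1, 1],
  [0.5, -0.75, 0, -1, 1],
  [0.5, -0.75, 0, -1, 1],
  [0.5, -0.75, 0, -1, 1],
  [0.5, -0.75, 0, -1, 1],
], newtons=40)

```text
time: 2.1
ee_pos: [0.3952, 0.1589, 0.2795]
eef_rot: [[-0.118, 0.993, 0.001], [0.993, 0.118, 0.0], [0.0, 0.001, -1.0]]
wrist_force: [-0.4, 2.0, -0.3]
width: 1.0
grasp_force: 0.0
```

Request:
servo_tool([
  [0.2, -0.1, 0, -0.75, 1],
  [0.2, 0, 0, -0.75, 1],
  [0.17, 0, -0.5, -0.7, 1],
  [0, 0, -0.5, 0, 1],
  [0, 0, -0.5, 0, 1],
  [0, 0, -0.5, 0, 1],
  [0, 0, -0.5, 0, 1],
  [0, 0, -0.5, 0, 1],
  [0, 0, -0.5, 0, 1],
  [0, 0, -0.4, 0, 1],
  [0, 0, 0, 0, 1],
  [0, 0, 0, 0, 1],
])

```text
time: 3.1
ee_pos: [0.417, 0.1564, 0.1233]
eef_rot: [[0.106, 0.994, -0.001], [0.994, -0.106, -0.0], [-0.001, -0.001, -1.0]]
wrist_force: [1.4, -0.3, -0.2]
width: 1.0
grasp_force: 0.0
```

Request:
servo_tool([
  [0, 0, 0, 0, 0.3],
  [0, 0, 0, 0, 0.3],
  [0, 0, 0, 0, 0.3],
  [0, 0, 0, 0, 0.3],
  [0, 0, 0, 0, 0.3],
  [0, 0, 0, 0, 0.3],
  [0, 0, 0, 0, 0.3],
  [0, 0, 0, 0, 0.3],
  [0, 0, 0, 0, 0.3],
  [0, 0, 0, 0, 0.3],
], newtons=40)

```text
time: 3.93
ee_pos: [0.4182, 0.157, 0.125]
eef_rot: [[0.106, 0.994, 0.002], [0.994, -0.106, 0.001], [0.001, 0.002, -1.0]]
wrist_force: [-4.1, -0.5, 14.3]
width: 0.697
grasp_force: 39.9
```

Request:
servo_tool([
  [0, 0, 0.2, 0, 0.3],
  [0, 0, 0.4, 0, 0.3],
  [0, 0, 0.4, 0, 0.3],
  [0, 0, 0.2, 0, 0.3],
  [0.3, -0.05, 0, 0, 0.3],
  [0.7, -0.05, 0, 0, 0.3],
  [0.9, -0.05, 0, 0, 0.3],
  [0.9, -0.05, 0, 0, 0.3],
  [0.9, -0.05, 0, 0, 0.3],
  [0.9, 0, 0, 0, 0.3],
  [0.7, 0, 0, 0, 0.3],
  [0.4, 0, 0, 0, 0.3],
])

```text
time: 4.93
ee_pos: [0.6482, 0.1458, 0.1695]
eef_rot: [[0.107, 0.994, -0.001], [0.994, -0.107, -0.0], [-0.0, -0.001, -1.0]]
wrist_force: [1.3, -0.2, -4.1]
width: 0.695
grasp_force: 45.0
```

Run:
```python
from h import *
f,W=cloud("scene"); print(ctrl.state()["ee_pos"].round(4))
cv2.imwrite("pics/g1.png",cv2.resize(f["img"][110:350,180:460],None,fx=2.5,fy=2.5))
```

```text
[0.6493 0.1457 0.169 ]
```

View pics/g1.png

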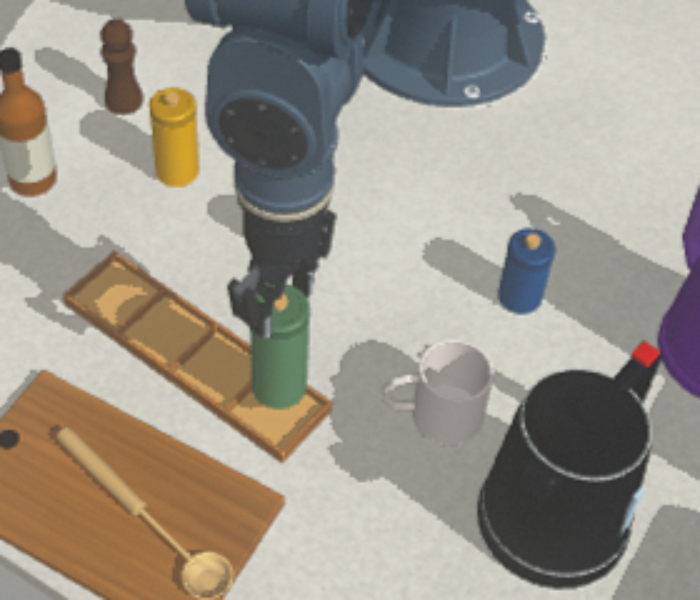

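Green hangs upright over the kettle-end compartment, at about (280,350) in the crop. I'll shift x by 7 mm and lower.

Request:
servo_tool([
  [0.17, 0, 0, 0, 0.3],
  [0, 0, -0.2, 0, 0.3],
  [0, 0, -0.25, 0, 0.3],
  [0, 0, -0.2, 0, 0.3],
  [0, 0, -0.07, 0, 0.3],
  [0, 0, -0.05, 0, 0.3],
  [0, 0, -0.03, 0, 0.3],
  [0, 0, 0, 0, 0.3],
  [0, 0, 0, 0, 0.3],
])

```text
time: 5.73
ee_pos: [0.6523, 0.1466, 0.1398]
eef_rot: [[0.106, 0.994, 0.001], [0.994, -0.106, 0.0], [0.0, 0.001, -1.0]]
wrist_force: [0.1, -0.1, -3.4]
width: 0.693
grasp_force: 45.3
```

Request:
servo_tool([
  [0.1, 0, -0.04, 0, 0.3],
  [0, 0, -0.04, 0, 0.3],
  [0, 0, -0.04, 0, 0.3],
  [0, 0, 0, 0, 0.3],
  [0, 0, 0, 0, 0.3],
])

```text
time: 6.15
ee_pos: [0.6561, 0.1466, 0.1343]
eef_rot: [[0.106, 0.994, -0.0], [0.994, -0.106, -0.0], [-0.0, -0.0, -1.0]]
wrist_force: [1.1, 0.1, -3.4]
width: 0.7
grasp_force: 45.3
```

Request:
servo_tool([
  [0, 0, -0.03, 0, 0.3],
  [0, 0, -0.03, 0, 0.3],
  [0, 0, 0, 0, 0.3],
  [0, 0, 0, 0, 0.3],
])

```text
time: 6.48
ee_pos: [0.6564, 0.1467, 0.1332]
eef_rot: [[0.106, 0.994, 0.001], [0.994, -0.106, 0.001], [0.001, 0.001, -1.0]]
wrist_force: [-3.0, -0.0, 6.8]
width: 0.696
grasp_force: 46.4
```

Contact made. I'll release gradually and then rise.

Request:
servo_tool([
  [0, 0, 0, 0, 0.72],
  [0, 0, 0, 0, 0.76],
  [0, 0, 0, 0, 0.82],
  [0, 0, 0, 0, 0.9],
  [0, 0, 0, 0, 1],
  [0, 0, 0, 0, 1],
  [0, 0, 0, 0, 1],
  [0, 0, 0, 0, 1],
  [0, 0, 0.3, 0, 1],
  [0, 0, 0.6, 0, 1],
  [0, 0, 0.9, 0, 1],
  [0, 0, 0.9, 0, 1],
])

```text
time: 7.48
ee_pos: [0.6554, 0.1464, 0.2409]
eef_rot: [[0.106, 0.994, -0.002], [0.994, -0.106, -0.0], [-0.001, -0.002, -1.0]]
wrist_force: [1.2, 0.5, 0.6]
width: 1.0
grasp_force: 0.0
```

Request:
servo_tool([
  [-0.6, -0.8, 0, 0, 1],
  [-0.8, -0.9, 0, 0, 1],
  [-0.8, -1, 0, 0, 1],
  [-0.8, -1, 0, 0, 1],
  [-0.8, -1, 0, 0, 1],
  [-0.8, -1, 0, 0, 1],
  [-0.8, -1, 0, 0, 1],
  [-0.5, -0.8, 0, 0, 1],
  [0, -0.2, 0, 0, 1],
  [0, 0, 0, 0, 1],
])

```text
time: 8.32
ee_pos: [0.4537, -0.1212, 0.2406]
eef_rot: [[0.11, 0.994, 0.001], [0.994, -0.11, -0.001], [-0.0, 0.001, -1.0]]
wrist_force: [0.5, -0.9, -0.3]
width: 1.005
grasp_force: 0.0
```

Run:
```python
from h import *
print(ctrl.state()["ee_pos"].round(4))
for n in ("top","scene"):
    f,W=cloud(n)
    m=(np.hypot(W[...,0]-.656,W[...,1]-.146)<.05)&(abs(W[...,2]-.158)<.005)
    p=W[m]; print(n,len(p),np.round(cv2.minEnclosingCircle(p[:,:2].astype(np.float32)),4) if 0 else cv2.minEnclosingCircle(p[:,:2].astype(np.float32)),p[:,2].mean(),p[:,2].std())
cv2.imwrite("pics/g2.png",cv2.resize(f["img"][110:350,180:460],None,fx=2.5,fy=2.5))
```

```text
[ 0.4537 -0.1212  0.2406]
top 208 ((0.6557931303977966, 0.14464479684829712), 0.03167259693145752) 0.15763918317965667 0.002463064726196118
scene 321 ((0.6567282676696777, 0.1450752466917038), 0.0320020392537117) 0.15728824193417268 0.002174656414147408
```

View pics/g2.png

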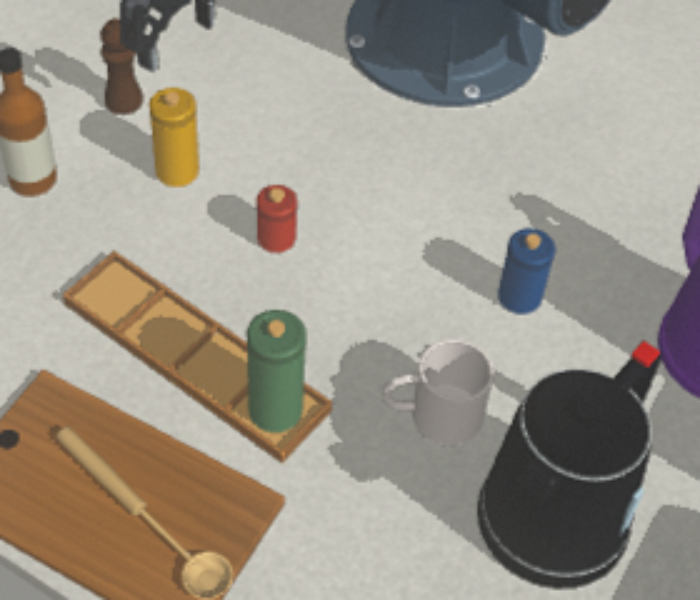

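Green stands in the end compartment, at (275,370) in the crop, with its lid level at z = 0.158. Next is yellow.

Request:
servo_tool([
  [-0.4, -0.5, 0, 0, 1],
  [-0.45, -0.55, 0, 0, 1],
  [0, 0, -0.5, 0, 1],
  [0, 0, -0.5, 0, 1],
  [0, 0, -0.5, 0, 1],
  [0, 0, -0.5, 0, 1],
  [0, 0, -0.5, 0, 1],
  [0, 0, -0.5, 0, 1],
  [0, 0, -0.5, 0, 1],
  [0, 0, 0, 0, 1],
  [0, 0, 0, 0, 1],
])

```text
time: 9.33
ee_pos: [0.4204, -0.1602, 0.0998]
eef_rot: [[0.105, 0.994, -0.002], [0.994, -0.105, 0.001], [0.001, -0.002, -1.0]]
wrist_force: [-0.3, 0.7, 0.2]
width: 0.998
grasp_force: 0.0
```

Request:
servo_tool([
  [0, -0.07, -0.05, 0, 1],
  [0, 0, 0, 0, 0.3],
  [0, 0, 0, 0, 0.3],
  [0, 0, 0, 0, 0.3],
  [0, 0, 0, 0, 0.3],
  [0, 0, 0, 0, 0.3],
  [0, 0, 0, 0, 0.3],
  [0, 0, 0, 0, 0.3],
  [0, 0, 0, 0, 0.3],
  [0, 0, 0, 0, 0.3],
  [0, 0, 0, 0, 0.3],
], newtons=40)

```text
time: 10.25
ee_pos: [0.421, -0.1644, 0.0993]
eef_rot: [[0.107, 0.994, 0.002], [0.994, -0.107, -0.001], [-0.001, 0.002, -1.0]]
wrist_force: [-3.4, 0.4, 12.3]
width: 0.652
grasp_force: 39.8
```

Request:
servo_tool([
  [0, 0, 0.2, 0, 0.3],
  [0, 0, 0.4, 0, 0.3],
  [0, 0, 0.4, 0, 0.3],
  [0, 0, 0.2, 0, 0.3],
  [0.3, 0.2, 0, 0, 0.3],
  [0.7, 0.5, 0, 0, 0.3],
  [0.9, 0.8, 0, 0, 0.3],
  [0.9, 0.9, 0, 0, 0.3],
  [0.9, 0.9, 0, 0, 0.3],
  [0.8, 0.9, 0, 0, 0.3],
  [0.6, 0.7, 0, 0, 0.3],
  [0.4, 0.5, 0, 0, 0.3],
])

```text
time: 11.25
ee_pos: [0.6197, 0.0325, 0.1457]
eef_rot: [[0.105, 0.994, 0.0], [0.994, -0.105, 0.0], [0.0, -0.0, -1.0]]
wrist_force: [1.0, -0.3, -2.5]
width: 0.648
grasp_force: 43.8
```

Request:
servo_tool([
  [0.35, 0.35, 0, 0, 0.3],
  [0.3, 0.35, 0, 0, 0.3],
  [0, 0, 0, 0, 0.3],
  [0, 0, -0.2, 0, 0.3],
  [0, 0, -0.25, 0, 0.3],
  [0, 0, -0.2, 0, 0.3],
  [0, 0, 0, 0, 0.3],
  [0, 0, 0, 0, 0.3],
])

```text
time: 11.92
ee_pos: [0.6433, 0.0571, 0.1194]
eef_rot: [[0.107, 0.994, -0.002], [0.994, -0.107, -0.0], [-0.0, -0.002, -1.0]]
wrist_force: [-0.9, 0.2, -3.0]
width: 0.65
grasp_force: 44.0
```

Request:
servo_tool([
  [0.09, 0.16, 0, 0, 0.3],
  [0, 0, 0, 0, 0.3],
  [0, 0, -0.08, 0, 0.3],
  [0, 0, -0.08, 0, 0.3],
  [0, 0, -0.06, 0, 0.3],
  [0, 0, -0.04, 0, 0.3],
  [0, 0, 0, 0, 0.3],
  [0, 0, 0, 0, 0.3],
])

```text
time: 12.58
ee_pos: [0.6476, 0.064, 0.1096]
eef_rot: [[0.106, 0.994, -0.0], [0.994, -0.106, -0.0], [-0.0, -0.0, -1.0]]
wrist_force: [0.1, -0.5, -3.8]
width: 0.653
grasp_force: 44.0
```

Request:
servo_tool([
  [0, 0, -0.03, 0, 0.3],
  [0, 0, -0.03, 0, 0.3],
  [0, 0, 0, 0, 0.3],
  [0, 0, 0, 0, 0.3],
])

```text
time: 12.92
ee_pos: [0.6479, 0.0641, 0.1077]
eef_rot: [[0.106, 0.994, 0.001], [0.994, -0.106, 0.0], [0.0, 0.001, -1.0]]
wrist_force: [-0.4, 0.6, 0.6]
width: 0.649
grasp_force: 44.5
```

Request:
servo_tool([
  [0, 0, -0.015, 0, 0.3],
  [0, 0, 0, 0, 0.68],
  [0, 0, 0, 0, 0.72],
  [0, 0, 0, 0, 0.8],
  [0, 0, 0, 0, 0.9],
  [0, 0, 0, 0, 1],
  [0, 0, 0, 0, 1],
  [0, 0, 0, 0, 1],
  [0, 0, 0.3, 0, 1],
  [0, 0, 0.6, 0, 1],
  [0, 0, 0.9, 0, 1],
  [0, 0, 0.9, 0, 1],
])

```text
time: 13.92
ee_pos: [0.6469, 0.064, 0.2155]
eef_rot: [[0.106, 0.994, -0.002], [0.994, -0.106, -0.0], [-0.0, -0.002, -1.0]]
wrist_force: [1.2, 0.6, 1.2]
width: 1.001
grasp_force: 0.0
```

Request:
servo_tool([
  [-0.6, 0.3, 0, 0, 1],
  [-0.8, 0.6, 0, 0, 1],
  [-0.9, 0.8, 0, 0, 1],
  [-0.9, 0.8, 0, 0, 1],
  [-0.9, 0.8, 0, 0, 1],
  [-0.9, 0.8, 0, 0, 1],
  [-0.9, 0.7, 0, 0, 1],
  [-0.8, 0.6, 0, 0, 1],
  [-0.5, 0.4, 0, 0, 1],
  [0, 0, 0, 0, 1],
  [0, 0, 0, 0, 1],
])

```text
time: 14.83
ee_pos: [0.3816, 0.2771, 0.215]
eef_rot: [[0.104, 0.995, 0.001], [0.995, -0.104, 0.0], [0.0, 0.001, -1.0]]
wrist_force: [0.5, 0.2, -0.6]
width: 0.999
grasp_force: 0.0
```

Run:
```python
from h import *
print(ctrl.state()["ee_pos"].round(4))
for n in ("top","scene"):
    f,W=cloud(n)
    m=(np.hypot(W[...,0]-.647,W[...,1]-.064)<.045)&(abs(W[...,2]-.133)<.005)
    p=W[m]; print(n,len(p),cv2.minEnclosingCircle(p[:,:2].astype(np.float32)),p[:,2].mean(),p[:,2].std())
```

```text
[0.3816 0.2771 0.215 ]
top 178 ((0.6458824872970581, 0.06440582126379013), 0.029056578874588013) 0.1323611597417295 0.002559005379775049
scene 257 ((0.6468341946601868, 0.06579844653606415), 0.030235441401600838) 0.13238129466165102 0.0023513543278429277
```

Request:
servo_tool([
  [-0.3, 0.3, 0, 0, 1],
  [-0.27, 0.25, 0, 0, 1],
  [0, 0, -0.5, 0, 1],
  [0, 0, -0.5, 0, 1],
  [0, 0, -0.5, 0, 1],
  [0, 0, -0.5, 0, 1],
  [0, 0, -0.5, 0, 1],
  [0, 0, -0.5, 0, 1],
  [0, 0, -0.5, 0, 1],
  [0, 0, -0.05, 0, 1],
  [0, 0, 0, 0, 1],
  [0, 0, 0, 0, 1],
])

```text
time: 15.93
ee_pos: [0.3603, 0.2983, 0.0735]
eef_rot: [[0.107, 0.994, 0.0], [0.994, -0.107, 0.0], [0.0, 0.0, -1.0]]
wrist_force: [-0.2, 0.4, 1.2]
width: 1.002
grasp_force: 0.0
```

Request:
servo_tool([
  [0, 0, 0, 0, 0.3],
  [0, 0, 0, 0, 0.3],
  [0, 0, 0, 0, 0.3],
  [0, 0, 0, 0, 0.3],
  [0, 0, 0, 0, 0.3],
  [0, 0, 0, 0, 0.3],
  [0, 0, 0, 0, 0.3],
  [0, 0, 0, 0, 0.3],
  [0, 0, 0, 0, 0.3],
  [0, 0, 0, 0, 0.3],
  [0, 0, 0, 0, 0.3],
], newtons=40)

```text
time: 16.85
ee_pos: [0.36, 0.2991, 0.0739]
eef_rot: [[0.106, 0.994, 0.001], [0.994, -0.106, 0.002], [0.002, 0.001, -1.0]]
wrist_force: [-2.7, 0.5, 11.6]
width: 0.61
grasp_force: 39.7
```

Request:
servo_tool([
  [0, 0, 0.3, 0, 0.3],
  [0, 0, 0.7, 0, 0.3],
  [0, 0, 0.8, 0, 0.3],
  [0.2, -0.3, 0.7, 0, 0.3],
  [0.4, -0.7, 0.2, 0, 0.3],
  [0.5, -0.9, 0, 0, 0.3],
  [0.6, -0.9, 0, 0, 0.3],
  [0.6, -0.9, 0, 0, 0.3],
  [0.6, -0.9, 0, 0, 0.3],
  [0.6, -0.9, 0, 0, 0.3],
  [0.6, -0.9, 0, 0, 0.3],
  [0.6, -0.7, 0, 0, 0.3],
])

```text
time: 17.85
ee_pos: [0.5437, 0.0183, 0.1811]
eef_rot: [[0.107, 0.994, 0.0], [0.994, -0.107, -0.0], [-0.0, 0.0, -1.0]]
wrist_force: [0.5, 0.9, -2.3]
width: 0.606
grasp_force: 43.1
```

Request:
servo_tool([
  [0.6, -0.5, 0, 0, 0.3],
  [0.4, -0.3, 0, 0, 0.3],
  [0, 0, 0, 0, 0.3],
  [0, 0, 0, 0, 0.3],
])

```text
time: 18.18
ee_pos: [0.5833, -0.0117, 0.1803]
eef_rot: [[0.108, 0.994, -0.001], [0.994, -0.108, 0.0], [-0.0, -0.001, -1.0]]
wrist_force: [-0.7, 0.1, -2.5]
width: 0.607
grasp_force: 43.3
```

Request:
servo_tool([
  [0.5, -0.1, 0, 0, 0.3],
  [0.5, -0.1, 0, 0, 0.3],
  [0.35, 0, -0.3, 0, 0.3],
  [0, 0, -0.5, 0, 0.3],
  [0, 0, -0.5, 0, 0.3],
  [0, 0, -0.4, 0, 0.3],
  [0, 0, -0.2, 0, 0.3],
  [0, 0, 0, 0, 0.3],
  [0, 0, 0, 0, 0.3],
])

```text
time: 18.93
ee_pos: [0.6368, -0.0185, 0.1054]
eef_rot: [[0.106, 0.994, 0.0], [0.994, -0.106, 0.0], [0.0, 0.0, -1.0]]
wrist_force: [-0.7, -0.4, -2.3]
width: 0.606
grasp_force: 43.6
```

Request:
servo_tool([
  [0, 0, -0.2, 0, 0.3],
  [0, 0, -0.2, 0, 0.3],
  [0, 0, -0.08, 0, 0.3],
  [0, 0, -0.04, 0, 0.3],
  [0, 0, -0.03, 0, 0.3],
  [0, 0, 0, 0, 0.3],
  [0, 0, 0, 0, 0.3],
])

```text
time: 19.52
ee_pos: [0.6372, -0.019, 0.0829]
eef_rot: [[0.106, 0.994, 0.0], [0.994, -0.106, 0.0], [0.0, 0.0, -1.0]]
wrist_force: [0.2, -0.2, -2.6]
width: 0.605
grasp_force: 43.6
```

Request:
servo_tool([
  [0, 0, -0.03, 0, 0.3],
  [0, 0, -0.03, 0, 0.3],
  [0, 0, 0, 0, 0.3],
  [0, 0, 0, 0, 0.3],
])

```text
time: 19.85
ee_pos: [0.6375, -0.0189, 0.082]
eef_rot: [[0.106, 0.994, 0.002], [0.994, -0.106, 0.0], [0.0, 0.002, -1.0]]
wrist_force: [-6.4, 1.2, 16.2]
width: 0.603
grasp_force: 45.6
```

Request:
servo_tool([
  [0, 0, 0.02, 0, 0.3],
  [0, 0, 0, 0, 0.63],
  [0, 0, 0, 0, 0.67],
  [0, 0, 0, 0, 0.75],
  [0, 0, 0, 0, 0.88],
  [0, 0, 0, 0, 1],
  [0, 0, 0, 0, 1],
  [0, 0, 0, 0, 1],
  [0, 0, 0.3, 0, 1],
  [0, 0, 0.6, 0, 1],
  [0, 0, 0.9, 0, 1],
  [0, 0, 0.9, 0, 1],
])

```text
time: 20.85
ee_pos: [0.6362, -0.0189, 0.1898]
eef_rot: [[0.106, 0.994, -0.002], [0.994, -0.106, 0.0], [-0.0, -0.002, -1.0]]
wrist_force: [0.5, -0.7, -0.6]
width: 1.002
grasp_force: 0.0
```

Request:
servo_tool([
  [-0.6, 0.1, 0, 0, 1],
  [-0.9, 0.1, 0, 0, 1],
  [-0.9, 0.1, 0, 0, 1],
  [-0.9, 0.1, 0, 0, 1],
  [-0.9, 0.1, 0, 0, 1],
  [-0.5, 0.1, 0, 0, 1],
  [-0.2, 0, 0, 0, 1],
  [0, 0, 0, 0, 1],
  [0, 0, 0, 0, 1],
])

```text
time: 21.6
ee_pos: [0.4418, 0.005, 0.1895]
eef_rot: [[0.106, 0.994, 0.001], [0.994, -0.106, -0.0], [0.0, 0.001, -1.0]]
wrist_force: [0.2, 0.2, 0.0]
width: 1.0
grasp_force: 0.0
```

Run:
```python
from h import *
print(ctrl.state()["ee_pos"].round(4))
for n in ("top","scene"):
    f,W=cloud(n)
    m=(np.hypot(W[...,0]-.637,W[...,1]+.019)<.045)&(abs(W[...,2]-.108)<.005)
    p=W[m]; print(n,len(p),cv2.minEnclosingCircle(p[:,:2].astype(np.float32)),p[:,2].mean(),p[:,2].std())
```

```text
[0.4418 0.005  0.1895]
top 14 ((0.6561725735664368, -0.01808185689151287), 0.013687063939869404) 0.10861690791901746 0.0025291274718666833
scene 198 ((0.6360040307044983, -0.01936579868197441), 0.028428543359041214) 0.1077743783533155 0.0021674431986659945
```

Blue is placed. Now red: TCP z .048, which is down 141 mm.

Request:
servo_tool([
  [0, 0, -0.5, 0, 1],
  [0, 0, -0.5, 0, 1],
  [0, 0, -0.5, 0, 1],
  [0, 0, -0.5, 0, 1],
  [0, 0, -0.5, 0, 1],
  [0, 0, -0.5, 0, 1],
  [0, 0, -0.4, 0, 1],
  [0, 0, -0.13, 0, 1],
  [0, 0, 0, 0, 1],
  [0, 0, 0, 0, 1],
])

```text
time: 22.53
ee_pos: [0.4416, 0.005, 0.0482]
eef_rot: [[0.106, 0.994, -0.0], [0.994, -0.106, 0.0], [0.0, -0.0, -1.0]]
wrist_force: [-0.0, -0.1, 1.2]
width: 1.002
grasp_force: 0.0
```

Request:
servo_tool([
  [0, 0, 0, 0, 0.3],
  [0, 0, 0, 0, 0.3],
  [0, 0, 0, 0, 0.3],
  [0, 0, 0, 0, 0.3],
  [0, 0, 0, 0, 0.3],
  [0, 0, 0, 0, 0.3],
  [0, 0, 0, 0, 0.3],
  [0, 0, 0, 0, 0.3],
  [0, 0, 0, 0, 0.3],
  [0, 0, 0, 0, 0.3],
  [0, 0, 0, 0, 0.3],
], newtons=40)

```text
time: 23.45
ee_pos: [0.4417, 0.0051, 0.0489]
eef_rot: [[0.106, 0.994, 0.002], [0.994, -0.106, 0.0], [0.0, 0.002, -1.0]]
wrist_force: [-2.1, 0.3, 11.6]
width: 0.564
grasp_force: 39.4
```

Request:
servo_tool([
  [0, 0, 0.3, 0, 0.3],
  [0, 0, 0.6, 0, 0.3],
  [0, 0, 0.6, 0, 0.3],
  [0.1, -0.4, 0.4, 0, 0.3],
  [0.4, -0.7, 0, 0, 0.3],
  [0.6, -0.7, 0, 0, 0.3],
  [0.8, -0.6, 0, 0, 0.3],
  [0.8, -0.25, 0, 0, 0.3],
  [0.8, 0, 0, 0, 0.3],
  [0.7, 0, 0, 0, 0.3],
  [0.4, 0, 0, 0, 0.3],
  [0, 0, 0, 0, 0.3],
])

```text
time: 24.45
ee_pos: [0.6275, -0.1009, 0.1232]
eef_rot: [[0.106, 0.994, 0.0], [0.994, -0.106, 0.0], [0.0, 0.0, -1.0]]
wrist_force: [0.4, 0.0, -1.4]
width: 0.559
grasp_force: 42.4
```

Request:
servo_tool([
  [0, 0, -0.3, 0, 0.3],
  [0, 0, -0.4, 0, 0.3],
  [0, 0, -0.4, 0, 0.3],
  [0, 0, -0.25, 0, 0.3],
  [0, 0, -0.13, 0, 0.3],
  [0, 0, -0.06, 0, 0.3],
  [0, 0, -0.04, 0, 0.3],
  [0, 0, -0.03, 0, 0.3],
  [0, 0, 0, 0, 0.3],
  [0, 0, 0, 0, 0.3],
])

```text
time: 25.28
ee_pos: [0.6253, -0.101, 0.0601]
eef_rot: [[0.106, 0.994, 0.001], [0.994, -0.106, -0.0], [-0.0, 0.001, -1.0]]
wrist_force: [0.1, -1.1, -1.7]
width: 0.563
grasp_force: 42.4
```

Request:
servo_tool([
  [0.06, 0, -0.03, 0, 0.3],
  [0, 0, -0.03, 0, 0.3],
  [0, 0, -0.02, 0, 0.3],
  [0, 0, 0, 0, 0.3],
  [0, 0, 0, 0, 0.3],
])

```text
time: 25.7
ee_pos: [0.6279, -0.101, 0.057]
eef_rot: [[0.106, 0.994, 0.001], [0.994, -0.106, -0.0], [-0.0, 0.001, -1.0]]
wrist_force: [-2.1, 0.2, 6.9]
width: 0.562
grasp_force: 43.2
```

Request:
servo_tool([
  [0, 0, 0, 0, 0.59],
  [0, 0, 0, 0, 0.63],
  [0, 0, 0, 0, 0.7],
  [0, 0, 0, 0, 0.85],
  [0, 0, 0, 0, 1],
  [0, 0, 0, 0, 1],
  [0, 0, 0, 0, 1],
  [0, 0, 0, 0, 1],
  [0, 0, 0.3, 0, 1],
  [0, 0, 0.6, 0, 1],
  [0, 0, 0.9, 0, 1],
  [0, 0, 0.9, 0, 1],
])

```text
time: 26.7
ee_pos: [0.6266, -0.1008, 0.165]
eef_rot: [[0.106, 0.994, -0.002], [0.994, -0.106, 0.0], [0.0, -0.002, -1.0]]
wrist_force: [0.6, -0.1, 1.4]
width: 1.002
grasp_force: 0.0
```

Request:
servo_tool([
  [-0.3, 0, 0.5, 0, 1],
  [-0.8, 0, 0.2, 0, 1],
  [-0.9, 0, 0, 0, 1],
  [-0.9, 0, 0, 0, 1],
  [-0.9, 0, 0, 0, 1],
  [-0.8, 0, 0, 0, 1],
  [-0.4, 0, 0, 0, 1],
  [0, 0, 0, 0, 1],
  [0, 0, 0, 0, 1],
])

```text
time: 27.45
ee_pos: [0.4273, -0.1011, 0.1929]
eef_rot: [[0.107, 0.994, 0.001], [0.994, -0.107, -0.0], [-0.0, 0.001, -1.0]]
wrist_force: [0.4, -0.0, 0.5]
width: 1.003
grasp_force: 0.0
```

Run:
```python
from h import *
s=ctrl.state();print(s["ee_pos"].round(3),s["wrist_force"].round(1))
f,W=cloud("scene")
for h,c in ((.158,(.656,.146)),(.133,(.647,.064)),(.108,(.637,-.019)),(.083,(.628,-.101))):
    m=(np.hypot(W[...,0]-c[0],W[...,1]-c[1])<.045)&(abs(W[...,2]-h)<.005)
    p=W[m]; print(len(p),np.round(cv2.minEnclosingCircle(p[:,:2].astype(np.float32))[0],4),p[:,2].mean().round(4))
cv2.imwrite("pics/end.png",cv2.resize(f["img"][100:360,160:480],None,fx=2.3,fy=2.3))
```

```text
[ 0.427 -0.101  0.193] [ 0.4 -0.   0.5]
327 [0.6569 0.1462] 0.1575
259 [0.6475 0.0663] 0.1323
203 [ 0.6364 -0.0188] 0.1077
156 [ 0.629  -0.0999] 0.0824
```

View pics/end.png

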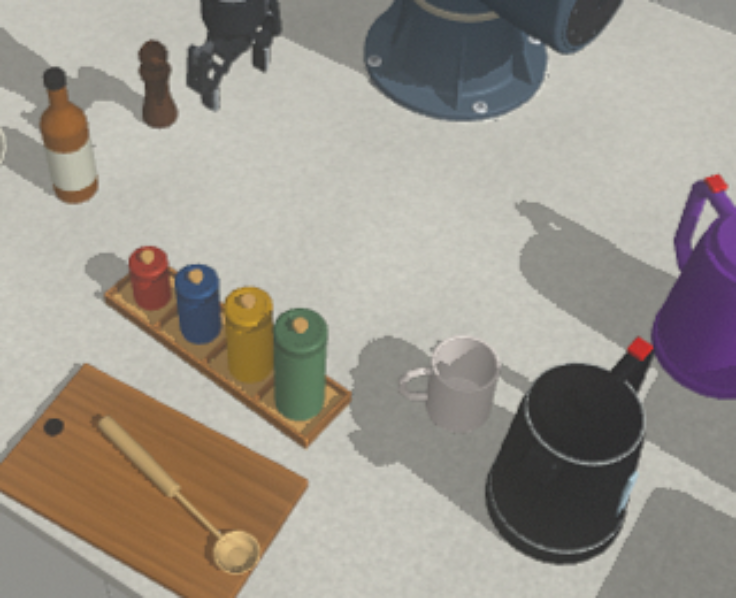

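The picture shows all four canisters upright in their compartments: green (300,365) at the kettle end, then yellow (248,335), blue (198,305) and red (150,278). Lid heights match the tray floor, and the bystanders look unmoved.

```bash
python3 -c "
from plant import ctrl; print(ctrl.job_done())"
```

```text
the job is handed in; nothing more can be done
None
```

The job is handed in: all four canisters stand upright in the tray, running green, yellow, blue, red from the black kettle's end, and the kettle, mug, pepper mill and oil bottle were left alone.

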